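# Refit the control knob of a table burner and hold it pressed

### The job

The control of the table burner was taken apart for cleaning. Put the steel bezel ring back over the burner's spindle so that it lies flat on the panel round the neck, then turn the black knob to match the flat of the D-shaped spindle and push it fully home. Press knob and spindle all the way in against the valve spring and finish while still holding it pressed in with the gripper, as for lighting; leave the ramekins and the tomato where they stand.

Things in the scene. Friction and masses are not known exactly. Their poses are not given: they have to be found in the camera images.
- burner: portable cartridge gas burner, steel box, 250 (x) x 320 (y) mm, fixed. Origin: centre of its underside; z up, front -x. Pan support (top 112 mm high) on the left (+y), level grey control panel (top 82 mm high) on the right. The spindle stands on the panel at x -35, y -105 mm of this frame, in a round neck 20 mm in diameter, 4 mm high, with a chamfered top.
- spindle_tip (a point): top of the upright brass spindle, on its axis, 37 mm above the panel (119 above the worktop) when not pressed. 14 mm in diameter; its top 20 mm have a flat 2 mm from the axis that leaves a D and faces -x of this frame (the burner's front, to the scale's long mark). Top 1.6 mm chamfered. It does not turn.
- spindle (a joint): how far the spindle is pressed down, m: 0 at rest, 0.006 at its stop; a spring pushes it up with about 4 N at rest and 7 N fully pressed.
- bezel_mid (a point): centre of the loose steel bezel ring, 7 mm above its underside; z up. Flange 56 mm in diameter, 4 mm thick; above it an upright collar 40 mm across, 14 mm high in all; hole 23 mm in the flange, 34 mm in the collar. Lies flat on the worktop, collar up, 60 g; grasp across the collar. In place, flange on the panel and neck in the hole, this point is 7 mm above the panel.
- knob_mid (a point): centre of the loose black knob, 17.5 mm above its underside; upright on the worktop, 35.5 mm high, 50 g, z up. Round skirt 44 mm across, 17 mm high; on it a bar grip 13 mm wide, 44 mm long (x), 18 mm high. The bar's -x end is the pointer: tapered, 24 mm from the axis, white line. The knob fits when its x axis matches that of spindle_tip (within 0.1 rad).
- knob_pointer (a point): end of the knob's pointer: middle of the bar grip's tapered end, 24 mm from the knob's axis on its -x side, 26 mm above the knob's underside. On the fitted knob it lies over the -x side of spindle_tip, towards the scale's long mark.
- knob_bore_end (a point): closed upper end of the knob's bore, on its axis, 15 mm above its underside. The bore is a D open below, 16 mm across, its flat 3 mm from the axis on the pointer side. Fully home this point meets spindle_tip; the knob's underside is then 22 mm above the panel (16 mm with the spindle pressed to its stop), clear of the bezel.
- ramekin_b: china ramekin, 82 mm in diameter, 42 mm high, loose, behind the knob and ring; origin at the centre of its underside. Leave it.
- tomato_1: tomato, about 70 mm, loose, behind the knob and ring; origin at its underside. Leave it.
- ramekin_c: empty china ramekin, 82 mm in diameter, 42 mm high, loose, on the far left; origin at the centre of its underside. Leave it.
Not all that is in view belongs to the job. Of the things shaped like the part that bears bezel_mid, the bare steel one is meant.

How it is judged (in metres and radians):
On the way:
1. the bezel ring lies flat on the panel round the neck, before the knob goes on (z of bezel_mid in the frame of burner between 0.086 and 0.091 m and horizontal distance between bezel_mid and spindle_tip below 0.005 m and angle between bezel_mid's own z axis and vertical below 0.08 rad and distance between knob_bore_end and spindle_tip above 0.03 m), for 0.2 s.
At the end, for the whole second after the job is handed in: For the last second: bezel flat on the panel (2 mm high or low, 5 mm off the spindle's axis, 0.08 rad); knob home (bore end within 3.5 mm of the spindle's tip, 0.12 rad of upright, pointer on the flat's side, 0.4 rad); spindle pressed in more than 4 of its 6 mm, fingers bearing on the knob (z of bezel_mid in the frame of burner between 0.086 and 0.091 m and horizontal distance between bezel_mid and spindle_tip below 0.005 m and angle between bezel_mid's own z axis and vertical below 0.08 rad and distance between knob_bore_end and spindle_tip below 0.0035 m and angle between knob_mid's own z axis and vertical below 0.12 rad and x of knob_pointer in the frame of spindle_tip below -0.0215 m and value of joint spindle above 0.004 m and contact force between the fingers and knob above 1 N); the arm keeps its last pose, push and grip.
It fails at once if a ramekin or the tomato is shifted by more than 3 cm (distance of any of ramekin_b, tomato_1, ramekin_c from where it was at the start of the episode above 0.03 m).
It also fails if it takes over 54 s, if anything falls off the work surface, if the arm or the gripper's body presses on something with over 40 N, if the wrist force passes 120 N, or if a joint passes its speed limit or range.

### The arm

A 7-joint arm with a two-finger parallel gripper is mounted at the origin on a cart in front of the work surface, level with it; the furniture and walls round the work are solid. World frame = base frame: x ahead of the robot, y to its left, z up, the work surface at z = 0. Lengths are in mm, angles in rad, forces in N, time in s.
With the tool pointing down it reaches from about 425 to 975 mm from the base axis. Payload 16.7 kg.
Tool frame: the origin (TCP) lies at the very end of the fingers, on their centre line; the grasp point (between the pads) lies 19 mm behind it; z points along the fingers, y is the direction in which the jaws open and shut (so a half turn about z gives the same grasp; the last joint's range is limited). The gripper opens to 85 mm and grips with 20 to 120 N. Pads are 22 mm wide; open, the fingers measure 114 mm over their backs; the gripper's body (76 mm by 85 mm) begins 54 mm behind the grasp point. The pads swing forward as they close: fully open they stand 13 mm farther back than shut.
Start: joints at [-1.27, 0.426, 0.074, 1.606, -0.034, 1.111, -0.067], TCP at [294.087, 607.527, 231.302] pointing down, gripper open.
Joint ranges: [-2.85, 2.85], [-0.5, 2.14], [-1.23, 1.37], [0.21, 2.46], [-1.02, 4.16], [0.16, 2.05], [-2.73, 2.73]. Speed limits (rad/s): [1.89, 1.89, 2.39, 2.39, 3.01, 3.01, 3.01].

### API

Orientations are given as [roll, pitch, yaw] about the fixed x, y, z axes, in that order (R = Rz(yaw) Ry(pitch) Rx(roll)).
In Python, from plant import ctrl, cams gives the robot as it stands.
- The arm moves only by the tool play_rows, never from a script. Its argument "targets" is a list of rows, each a list of 7 numbers: the shift along the tool's x, y, z in units of 0.15 m (1.0 is 0.15 m), then the turn, a rotation vector about the tool's x, y, z in units of 360 degrees (1.0 is 360 degrees), then the gripper's target within -1 to 1 (fully open at 1, half-way at 0, shut at -1). In form: [[x, y, z, ax, ay, az, claw], ...]. A call has 1 to 8 rows; each row is the pose to reach, as a shift and turn from the pose commanded when the call began, along the tool's axes at that moment, turning the shorter way round; what a row does not reach only later rows make up. A row lasts 1/12 s, in which the tool goes at most 41.7 mm and 7.16 degrees, less where a joint would pass 70% of its speed; a pose out of reach is approached as far as the arm can. A call with a number of a shift or a turn outside -1 to 1 is refused whole. A call with a gripper value outside its range is refused whole. The fingers move at their own pace and stop on an object; "force" is the grip in N (left out, the last holds). Time passes only in rows, so rows that repeat a pose let the fingers close. It gives the time, the measured TCP pose, the force and the opening at its end, in the units of the state.
- ctrl.sense(): the state, without advancing time (a new reading comes with each control period).
- cams.read_camera(name): name is "scene" or "top"; returns (picture, depth): 400x640x3 uint8, red, green, blue; 400x640 float32, mm along the optical axis (not along the pixel's ray), 0 where there is no reading.
- cams.camera_model(name): a dict with "fx", "fy", "cx", "cy" (pixels), "R" (3x3) and "t" (3): a world point X has camera coordinates R X + t. Camera axes: x right, y down, z forward; pixel columns grow to the right and rows downward; lengths in mm; the calibration is good to about 2 mm. A picture is of the moment at which its call begins. camera_model takes no time and is no camera call.
- ctrl.job_done(): hands the job in, once; it reports no verdict.
The state is a dict: "time": time; "joints": joint angles; "dq": joint speeds; "effort": joint torques, N m; "tool_pos": TCP position; "tool_rot": TCP orientation; "contact_force": force on the tool from outside, world axes, zero at the start; "wrist_torque": the same for the moment, N m; "gripper_width": opening from 0.0 (shut) to 1.0 (fully open).
Only numpy, scipy, OpenCV 4.12 (cv2) and the standard library are available. Lean on these libraries where they do the work, as an engineer would, in place of code of your own. Each camera call takes 0.05 s, during which the arm holds its last target. There are 200 camera calls.

## Working session

There is one attempt and no reset: what is moved stays moved. The work goes in short steps, Python scripts to look and compute and a tool call to move; the robot and the scene stay as the last step left them, time stands still between calls to the robot, and variables do not carry over. Pictures are saved under pics/ and viewed, about 8 in all and at most 12, crops included, and the job is handed in when it is done.

Besides the shell and the picture viewer there is one more tool, called by a JSON object that holds its "method" and its "body". play_rows: Moves the arm, as the interface text tells. Shifts and turns lie within -1 to 1; 1 stands for 0.15 m of shift or 360 degrees of turn. Its arguments: {"type":"object","properties":{"targets":{"type":"array"},"force":{"type":"number"}},"required":["targets"]}

```bash
ls; mkdir -p pics
python3 - <<'E'
from plant import ctrl,cams
import cv2,numpy as np
print(ctrl.sense())
for n in("scene","top"):
    p,d=cams.read_camera(n); np.save(f"{n}_d.npy",d); cv2.imwrite(f"pics/{n}0.png",p[:,:,::-1]); print(n,cams.camera_model(n))
E
```

```text
pics
{'time': 0.0, 'joints': array([-1.26952665,  0.42672636,  0.0738755 ,  1.60659271, -0.03413134,
        1.11077204, -0.0671097 ]), 'dq': array([ 6.28698642e-06, -1.15725874e-04, -8.85447953e-04, -2.62051574e-03,
       -3.76704981e-04, -1.49193984e-03,  3.86738231e-04]), 'effort': array([ 1.01334786e-03, -9.49818707e+01,  3.76185268e+00, -4.63506997e+01,
        1.93593779e-02,  1.01667858e-02,  6.57979808e-05]), 'tool_pos': array([293.92974343, 607.20984187, 230.62138561]), 'tool_rot': array([-3.14035659e+00,  7.34079030e-05,  2.69074575e+00]), 'contact_force': array([-1.05373034,  0.34143632, -0.75221841]), 'wrist_torque': array([-0.03481729, -0.03603372, -0.03836418]), 'gripper_width': 0.9978457105029719}
scene {'fx': 389.41733972644874, 'fy': 389.41733972644874, 'cx': 330.5521783970679, 'cy': 199.62724815283252, 'R': array([[ 0.80829784, -0.58868886,  0.01000098],
       [-0.24275103, -0.34868773, -0.90525621],
       [ 0.53640147,  0.72928889, -0.42474837]]), 't': array([-404.12628659,  233.56147731,  912.24653484])}
top {'fx': 426.67456814744116, 'fy': 426.67456814744116, 'cx': 315.09477659233676, 'cy': 204.2665313134561, 'R': array([[-0.11164112, -0.99374674, -0.00191601],
       [-0.89542636,  0.10143127, -0.43350126],
       [ 0.43098481, -0.04668092, -0.90115092]]), 't': array([  89.53308985,  500.41487246, 1412.6335851 ])}
```

View pics/scene0.png

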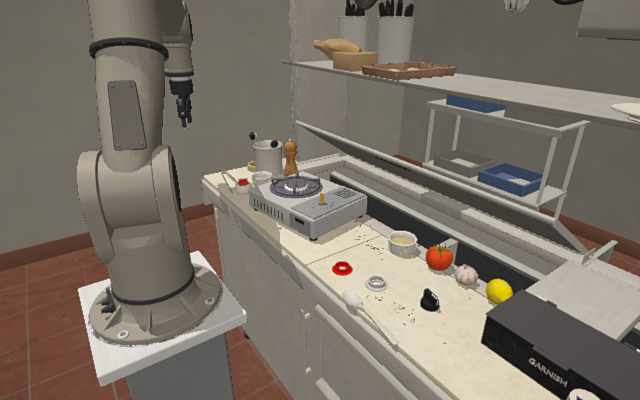

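View pics/top0.png

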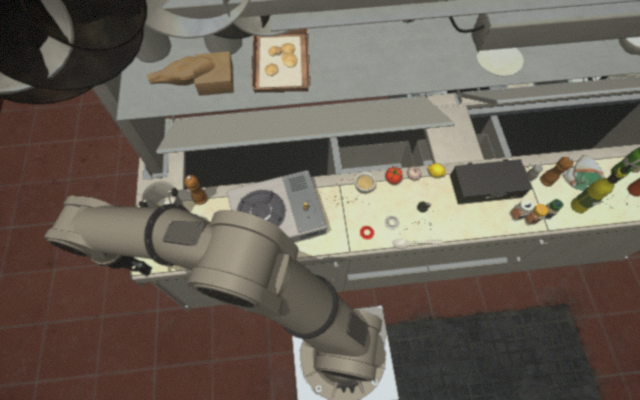

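The scene view shows a red ring at (342,268), a bare steel ring at (376,283) and the knob at (430,299). The steel ring fits the description, and I'll confirm it in a crop.

Run:
```python
import cv2,numpy as np
s=cv2.imread('pics/scene0.png');t=cv2.imread('pics/top0.png')
r=lambda a,k:cv2.resize(a,None,fx=k,fy=k,interpolation=cv2.INTER_CUBIC)
a=r(s[255:315,325:455],6);b=r(t[195:245,355:440],4);c=r(s[180:245,280:370],4)
out=np.zeros((630,780,3),np.uint8);out[:360,:780]=a;out[362:562,:340]=b;out[362:622,345:705]=c
cv2.imwrite('pics/c1.png',out[:598])
```

```text
(no output)
```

View pics/c1.png

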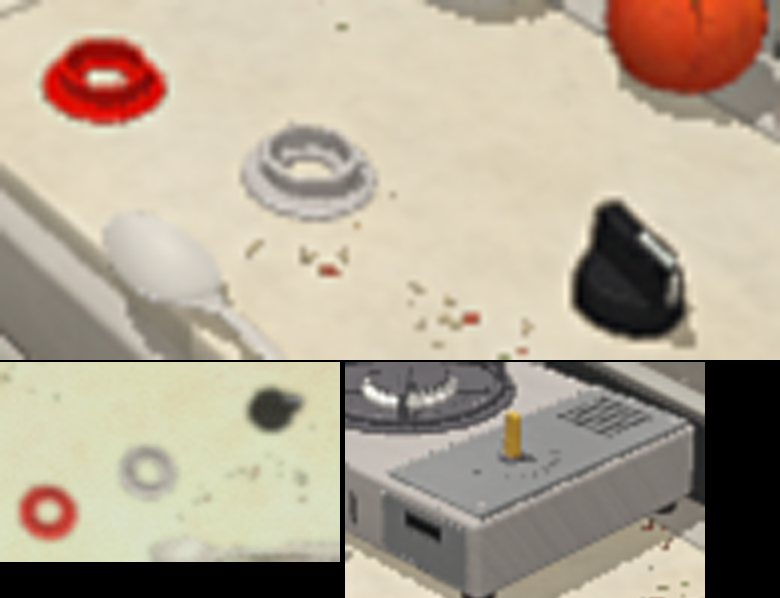

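Crop: bare steel ring (left tile ≈310,170 → scene 376,283), confirmed as the one meant; the red ring is a decoy. The knob's white line points lower right in the scene view. Now I'll measure.

```bash
cat > h.py <<'E'
import cv2,numpy as np
from plant import ctrl,cams
def cloud(n):
    p,d=cams.read_camera(n); m=cams.camera_model(n)
    v,u=np.indices(d.shape); X=np.stack([(u-m['cx'])/m['fx']*d,(v-m['cy'])/m['fy']*d,d],-1)
    W=(X-m['t'])@m['R']; W[d<=0]=np.nan
    return p,W
def proj(n,P):
    m=cams.camera_model(n);c=np.asarray(P)@m['R'].T+m['t'];return np.c_[c[:,0]/c[:,2]*m['fx']+m['cx'],c[:,1]/c[:,2]*m['fy']+m['cy']]
E
python3 - <<'E'
from h import *
for n,ring,knob,sp in(("scene",(376,283),(430,299),(323,200)),("top",(392,222),(423,206),(306,205))):
    p,W=cloud(n)
    def box(c,r): return W[c[1]-r:c[1]+r,c[0]-r:c[0]+r].reshape(-1,3)
    np.set_printoptions(precision=1,suppress=True)
    tb=box((ring[0],ring[1]),22 if n=="scene" else 14); print(n,'table z',np.nanmedian(tb[:,2]),W[ring[1],ring[0]],W[knob[1],knob[0]],W[sp[1],sp[0]])
    q=tb[(tb[:,2]>2.5)&(tb[:,2]<20)];print('ring',len(q),q.min(0),q.max(0))
    kb=box(knob,16 if n=="scene" else 12); q=kb[(kb[:,2]>6)&(kb[:,2]<45)];print('knob',len(q),q.min(0),q.max(0))
    q=q[q[:,2]>30]; 
    if len(q)>4: print('bar',len(q),q.mean(0),cv2.minAreaRect(q[:,:2].astype(np.float32)),np.linalg.svd(q[:,:2]-q[:,:2].mean(0))[2][0])
    s=box(sp,16); q=s[(s[:,2]>95)&(s[:,2]<125)]; print('spindle',len(q),q.min(0),q.max(0))
    A=W.reshape(-1,3); q=A[(A[:,2]>72)&(A[:,2]<90)&(abs(A[:,0]-W[sp[1],sp[0],0])<350)&(abs(A[:,1]-W[sp[1],sp[0],1]-100)<250)]
    np.save(n+'_b.npy',q); print('burner',len(q),np.nanmin(q,0),np.nanmax(q,0),cv2.minAreaRect(q[:,:2].astype(np.float32)))
E
```

```text
scene table z 0.036076511379988956 [ 458.7 -250.1    0.6] [ 496.7 -388.1   24.8] [514.6  61.   95.2]
ring 298 [ 361.2 -333.9    2.5] [ 519.7 -156.3   16.1]
knob 288 [ 481.4 -407.1    6. ] [ 517.2 -362.2   36.8]
bar 86 [ 501.7 -384.4   34.2] ((502.3360595703125, -384.9776306152344), (45.54148483276367, 12.596809387207031), 73.71538543701172) [-0.2 -1. ]
spindle 35 [504.8  59.8  95.2] [517.   73.7 120.8]
burner 2809 [382.9  -2.9  72. ] [675.1 356.7  89.9] ((528.218505859375, 175.31097412109375), (253.82542419433594, 326.489990234375), 9.687142372131348)
top table z -0.2296842524231935 [ 453.  -253.9    4.4] [ 498.5 -379.9   20.5] [508.8  65.5 112.6]
ring 193 [ 398.5 -310.3    2.5] [ 512.1 -195.5   19.5]
knob 112 [ 465.  -405.3    6. ] [ 557.4 -338.1   41.1]
bar 36 [ 499.9 -383.3   34.8] ((500.7232360839844, -383.4660339355469), (40.307762145996094, 16.847705841064453), 69.48162078857422) [0.3 1. ]
spindle 21 [503.9  61.2  95.8] [515.4  73.1 123.3]
burner 3475 [409.8   1.4  72. ] [671.7 348.8  89.9] ((524.6878662109375, 175.58567810058594), (251.3596649169922, 318.7655944824219), 9.676017761230469)
```

```bash
cat >> h.py <<'E'
from scipy.optimize import least_squares,minimize
def cyl(c,z0,z1,r,th=0,box=None):
    a=np.linspace(0,2*np.pi,60); xy=np.c_[np.cos(a),np.sin(a)]*r if box is None else None
    return np.vstack([np.c_[xy+c,np.full(60,z)] for z in(z0,z1)])
def hull_soft(n,sets,roi,k=8):
    x0,y0,x1,y1=roi; m=np.zeros(((y1-y0)*k,(x1-x0)*k),np.uint8)
    for P in sets:
        q=((proj(n,P)+0.5-[x0,y0])*k).astype(np.float32); cv2.fillConvexPoly(m,np.round(cv2.convexHull(q)).astype(np.int32),255)
    return cv2.resize(m,None,fx=1/k,fy=1/k,interpolation=cv2.INTER_AREA)/255.
def fit(n,mask,model,x0,roi,step=3.):
    M=mask[roi[1]:roi[3],roi[0]:roi[2]].astype(float)
    f=lambda x:((hull_soft(n,model(x),roi)-M)**2).sum()
    s=np.vstack([x0]+[np.array(x0)+step*e for e in np.eye(len(x0))])
    r=minimize(f,x0,method='Nelder-Mead',options=dict(initial_simplex=s,xatol=.05,fatol=.01)); return r.x,r.fun,M.sum()
E
python3 - <<'E'
from h import *
np.set_printoptions(precision=2,suppress=True)
for n,sp,knob in(("scene",(323,200),(430,299)),("top",(306,205),(423,206))):
    p,W=cloud(n); h=cv2.cvtColor(p,cv2.COLOR_RGB2HSV)
    A=W.reshape(-1,3); q=A[(np.hypot(A[:,0]-457,A[:,1]+252)<45)&(A[:,2]>10)&(A[:,2]<18)]
    r=least_squares(lambda c:np.hypot(*(q[:,:2]-c).T)-18.5,[457,-252],loss='soft_l1'); print(n,'ring',len(q),r.x,q.mean(0))
    m=(h[:,:,0]>15)&(h[:,:,0]<30)&(h[:,:,1]>110)
    roi=(sp[0]-12,sp[1]-14,sp[0]+12,sp[1]+14)
    print('spindle',fit(n,m,lambda c:[cyl(c,86,119,7)],[510,66.5],roi))
    g=h[:,:,2]<85
    roi=(knob[0]-18,knob[1]-18,knob[0]+18,knob[1]+18)
    d=A[(np.hypot(A[:,0]-501,A[:,1]+384)<35)&(A[:,2]>5)]
    mk=(np.hypot(W[:,:,0]-501,W[:,:,1]+384)<34)&(W[:,:,2]>3)
    def km(x):
        c,s=np.cos(x[2]/20),np.sin(x[2]/20); R=np.array([[c,-s],[s,c]])
        b=np.array([[-24,-3],[-24,3],[-16,6.5],[20,6.5],[20,-6.5],[-16,-6.5]])@R.T+x[:2]
        return [cyl(x[:2],0,17,22),np.vstack([np.c_[b,np.full(6,z)] for z in(17,35.5)])]
    for M in(mk,): 
        x,f,s=fit(n,M,km,[502,-383,1.27*20],roi); print('knob',x[:2],x[2]/20,f,s)
    # ring silhouette
    u,v=np.round(proj(n,[[457,-252,5]])[0]).astype(int)
    roi=(u-25,v-18,u+25,v+18)
    S=(h[:,:,1]<35)&(np.hypot(W[:,:,0]-457,W[:,:,1]+252)<42)
    k=S[roi[1]:roi[3],roi[0]:roi[2]].astype(np.uint8); cs,_=cv2.findContours(k,0,1); k[:]=0; cv2.drawContours(k,[max(cs,key=cv2.contourArea)],-1,1,-1); S=S*0; S[roi[1]:roi[3],roi[0]:roi[2]]=k
    print('ringsil',fit(n,S,lambda c:[cyl(c,0,4,28),cyl(c,4,14,20)],[457,-252],roi))
E
```

```text
scene ring 68 [ 454.91 -253.66] [ 454.28 -255.25   12.71]
spindle (array([511.  ,  63.85]), np.float64(3.830542099192618), np.float64(43.0))
knob [ 504.74 -380.1 ] 1.2229801765168316 32.97268742791234 314.0
ringsil (array([ 455.75, -252.67]), np.float64(8.61436370626682), np.float64(283.0))
top ring 26 [ 452.08 -253.55] [ 450.09 -255.22   13.39]
spindle (array([512.35,  69.3 ]), np.float64(8.699346405228757), np.float64(14.0))
knob [ 504.53 -384.33] 1.1536316224476204 26.57656286043829 125.0
ringsil (array([ 454.  , -251.97]), np.float64(6.278954248366013), np.float64(170.0))
```

{"method": "play_rows", "body": {"targets": [[-0.8, -0.61, -0.4, 0, 0, 0.158, 0.4], [-0.8, -0.61, -0.4, 0, 0, 0.158, 0.4], [-0.8, -0.61, -0.4, 0, 0, 0.158, 0.4], [-0.8, -0.61, -0.4, 0, 0, 0.158, 0.4], [-0.8, -0.61, -0.4, 0, 0, 0.158, 0.4], [-0.8, -0.61, -0.4, 0, 0, 0.158, 0.4], [-0.8, -0.61, -0.4, 0, 0, 0.158, 0.4], [-0.8, -0.61, -0.4, 0, 0, 0.158, 0.4]], "force": 40}}

```text
time: 0.97
tool_pos: [362.3, 472.7, 291.6]
tool_rot: [3.142, -0.0, 1.691]
contact_force: [-0.4, -0.0, -0.1]
gripper_width: 0.697
```

{"method": "play_rows", "body": {"targets": [[-1, 0.6, 0, 0, 0, 0.019, 0.4], [-1, 0.6, 0, 0, 0, 0.019, 0.4], [-1, 0.6, 0, 0, 0, 0.019, 0.4], [-1, 0.6, 0, 0, 0, 0.019, 0.4], [-1, 0.6, 0, 0, 0, 0.019, 0.4], [-1, 0.6, 0, 0, 0, 0.019, 0.4]]}}

```text
time: 1.47
tool_pos: [472.9, 332.1, 291.6]
tool_rot: [3.141, 0.0, 1.573]
contact_force: [-0.8, 1.2, -1.2]
gripper_width: 0.704
```

{"method": "play_rows", "body": {"targets": [[-1, 0, 0, 0, 0, 0, 0.4], [-1, 0, 0, 0, 0, 0, 0.4], [-1, 0, 0, 0, 0, 0, 0.4], [-1, 0, 0, 0, 0, 0, 0.4], [-1, 0, 0, 0, 0, 0, 0.4]]}}

```text
time: 1.88
tool_pos: [471.8, 180.7, 291.8]
tool_rot: [3.141, -0.0, 1.573]
contact_force: [0.3, -0.2, -0.5]
gripper_width: 0.698
```

{"method": "play_rows", "body": {"targets": [[-1, 0, 0, 0, 0, 0, 0.4], [-1, 0, 0, 0, 0, 0, 0.4], [-1, 0, 0, 0, 0, 0, 0.4], [-1, 0, 0, 0, 0, 0, 0.4], [-1, 0, 0, 0, 0, 0, 0.4]]}}

```text
time: 2.3
tool_pos: [472.7, 31.0, 291.7]
tool_rot: [3.141, -0.0, 1.573]
contact_force: [-0.0, 0.4, 0.5]
gripper_width: 0.703
```

{"method": "play_rows", "body": {"targets": [[-0.945, -0.06, 0, 0, 0, 0, 0.4], [-0.945, -0.06, 0, 0, 0, 0, 0.4], [-0.945, -0.06, 0, 0, 0, 0, 0.4], [-0.945, -0.06, 0, 0, 0, 0, 0.4], [-0.945, -0.06, 0, 0, 0, 0, 0.4]]}}

```text
time: 2.72
tool_pos: [464.7, -109.5, 291.7]
tool_rot: [3.141, 0.0, 1.574]
contact_force: [-0.2, 0.2, -0.0]
gripper_width: 0.699
```

{"method": "play_rows", "body": {"targets": [[-0.945, -0.06, 0.8, 0, 0, 0, 0.4], [-0.945, -0.06, 0.8, 0, 0, 0, 0.4], [-0.945, -0.06, 0.8, 0, 0, 0, 0.4], [-0.945, -0.06, 0.8, 0, 0, 0, 0.4], [-0.945, -0.06, 0.8, 0, 0, 0, 0.4], [-0.945, -0.06, 0.8, 0, 0, 0, 0.4]]}}

```text
time: 3.22
tool_pos: [455.7, -249.7, 168.5]
tool_rot: [-3.137, 0.001, 1.576]
contact_force: [-1.8, 0.8, -0.6]
gripper_width: 0.694
```

{"method": "play_rows", "body": {"targets": [[0, 0, 0.8, 0, 0, 0, 0.3], [0, 0, 0.8, 0, 0, 0, 0.3], [0, 0, 0.8, 0, 0, 0, 0.3], [0, 0, 0.8, 0, 0, 0, 0.3], [0, 0, 0.8, 0, 0, 0, 0.3], [0, 0, 0.8, 0, 0, 0, 0.3]]}}

```text
time: 3.72
tool_pos: [458.3, -248.0, 53.2]
tool_rot: [3.14, 0.0, 1.579]
contact_force: [-0.1, -0.9, 0.4]
gripper_width: 0.649
```

Run:
```python
from h import *
s=ctrl.sense();print(s['tool_pos'],s['tool_rot'])
p,W=cloud('scene');T,_=cloud('top')
r=lambda a,k:cv2.resize(a,None,fx=k,fy=k,interpolation=cv2.INTER_CUBIC)[:,:,::-1]
out=np.zeros((590,760,3),np.uint8);out[:360,:600]=r(p[235:295,320:420],6);out[370:590,:440]=r(T[190:245,350:460],4)
cv2.imwrite('pics/g1.png',out)
```

```text
[ 458.34218891 -247.97306127   53.20005044] [3.14005512e+00 2.81705693e-04 1.57907847e+00]
```

View pics/g1.png

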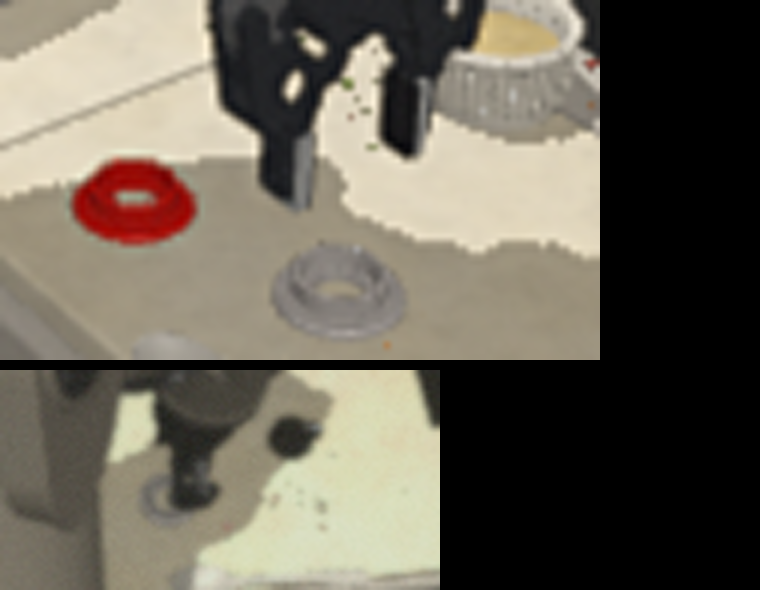

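The picture shows the open jaws astride the line to the steel ring (ring at crop 340,290; fingertips at 295,205 and 405,150). I'll correct a few mm and descend.

{"method": "play_rows", "body": {"targets": [[-0.03, -0.024, 0.2, 0, 0, 0, 0.3], [-0.03, -0.024, 0.2, 0, 0, 0, 0.3], [-0.03, -0.024, 0.2, 0, 0, 0, 0.3], [-0.03, -0.024, 0.2, 0, 0, 0, 0.3]]}}

```text
time: 4.15
tool_pos: [454.2, -252.8, 22.8]
tool_rot: [3.14, 0.0, 1.578]
contact_force: [0.1, 0.2, -0.1]
gripper_width: 0.65
```

{"method": "play_rows", "body": {"targets": [[0, 0, 0.07, 0, 0, 0, 0.3], [0, 0, 0.125, 0, 0, 0, 0.3], [0, 0, 0.125, 0, 0, 0, 0.3]]}}

```text
time: 4.4
tool_pos: [453.3, -252.1, 1.7]
tool_rot: [-3.141, -0.0, 1.579]
contact_force: [0.2, -0.0, -0.8]
gripper_width: 0.652
```

{"method": "play_rows", "body": {"targets": [[0, 0, 0, 0, 0, 0, -0.3], [0, 0, 0, 0, 0, 0, -0.3], [0, 0, 0, 0, 0, 0, -0.3], [0, 0, 0, 0, 0, 0, -0.3], [0, 0, 0, 0, 0, 0, -0.3], [0, 0, 0, 0, 0, 0, -0.3]]}}

```text
time: 4.9
tool_pos: [453.5, -252.7, 2.9]
tool_rot: [3.142, -0.0, 1.578]
contact_force: [-2.4, 1.3, 6.2]
gripper_width: 0.46
```

{"method": "play_rows", "body": {"targets": [[0, 0, -0.1, 0, 0, 0, -0.3], [0, 0, -0.4, 0, 0, 0, -0.3], [0, 0, -1, 0, 0, 0, -0.3], [0, 0, -1, 0, 0, 0, -0.3], [0, 0, -1, 0, 0, 0, -0.3], [0, 0, -1, 0, 0, 0, -0.3]], "force": 50}}

```text
time: 5.4
tool_pos: [455.1, -253.2, 155.6]
tool_rot: [3.136, 0.001, 1.579]
contact_force: [-0.2, 0.1, -1.1]
gripper_width: 0.453
```

{"method": "play_rows", "body": {"targets": [[1, 0.19, 0, 0, 0, 0, -0.3], [1, 0.19, 0, 0, 0, 0, -0.3], [1, 0.19, 0, 0, 0, 0, -0.3], [1, 0.19, 0, 0, 0, 0, -0.3], [1, 0.19, 0, 0, 0, 0, -0.3]]}}

```text
time: 5.82
tool_pos: [481.4, -96.5, 151.3]
tool_rot: [-3.14, -0.001, 1.586]
contact_force: [0.5, 0.3, -0.4]
gripper_width: 0.452
```

{"method": "play_rows", "body": {"targets": [[1, 0.19, 0, 0, 0, 0, -0.3], [1, 0.19, 0, 0, 0, 0, -0.3], [1, 0.19, 0, 0, 0, 0, -0.3], [1, 0.19, 0, 0, 0, 0, -0.3], [1, 0.19, 0, 0, 0, 0, -0.3], [1, 0.19, 0, 0, 0, 0, -0.3]]}}

```text
time: 6.32
tool_pos: [507.8, 49.3, 151.5]
tool_rot: [-3.14, 0.001, 1.582]
contact_force: [-0.3, -1.6, -1.1]
gripper_width: 0.448
```

Run:
```python
from h import *
s=ctrl.sense();print(s['tool_pos'],s['tool_rot'],s['gripper_width'],s['contact_force'])
p,W=cloud('scene');T,_=cloud('top')
print(proj('scene',[[511,66,119],s['tool_pos']]),proj('top',[[511,66,119]]))
r=lambda a,k:cv2.resize(a,None,fx=k,fy=k,interpolation=cv2.INTER_CUBIC)[:,:,::-1]
out=np.zeros((595,640,3),np.uint8);out[:360,:600]=r(p[155:215,270:370],6);out[365:593,:440]=r(T[175:232,260:370],4)
cv2.imwrite('pics/g2.png',out)
```

```text
[507.759558    49.30484818 151.47360857] [-3.14016617e+00  8.33663231e-04  1.58198196e+00] 0.44785938935906966 [-0.26244561 -1.6499901  -1.13834323]
[[321.09598112 192.64657037]
 [323.40675306 184.80399328]] [[305.75424929 203.69479707]]
```

View pics/g2.png

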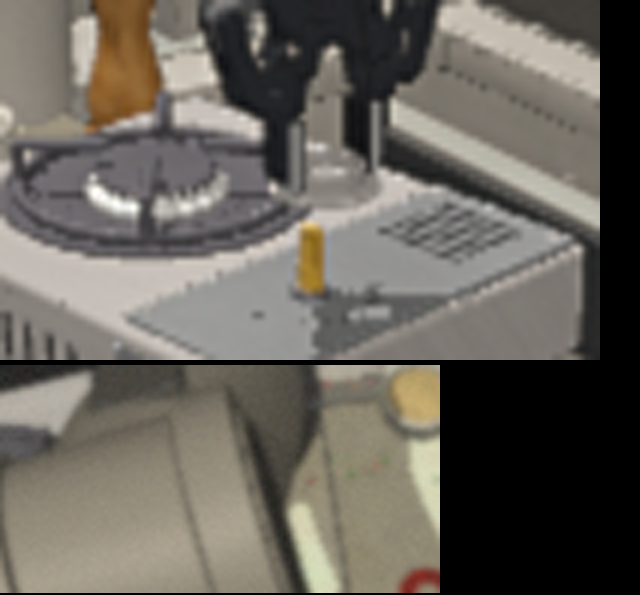

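{"method": "play_rows", "body": {"targets": [[0.111, 0.023, 0, 0, 0, 0, -0.3], [0.111, 0.023, 0, 0, 0, 0, -0.3], [0.111, 0.023, 0, 0, 0, 0, -0.3], [0.111, 0.023, 0, 0, 0, 0, -0.3]]}}

```text
time: 6.75
tool_pos: [511.3, 63.2, 152.4]
tool_rot: [-3.141, 0.0, 1.577]
contact_force: [0.8, -0.4, -0.5]
gripper_width: 0.445
```

Run:
```python
from h import *
np.set_printoptions(precision=1,suppress=True)
C=[cloud('scene') for _ in range(3)]
W=np.nanmedian([c[1] for c in C],0);A=W.reshape(-1,3)
print(ctrl.sense()['tool_pos'])
near=np.hypot(A[:,0]-511,A[:,1]-66)<45
q=A[near&(A[:,2]>90)&(A[:,2]<117)]
r=least_squares(lambda c:np.hypot(*(q[:,:2]-c).T)-7,[513,70],loss='soft_l1');print('spindle',len(q),r.x,r.fun.std())
q=A[near&(A[:,2]>146)&(A[:,2]<154)]
for k in q: print(k,np.hypot(k[0]-511,k[1]-66).round(1)) if len(q)<25 else 0
f=q
r=least_squares(lambda c:np.maximum(np.hypot(*(f[:,:2]-c).T)-28,0)+0*c[0],[511,66]);print('ring',len(f),f.min(0),f.max(0))
for z in range(142,172,3):
    k=A[near&(A[:,2]>z)&(A[:,2]<=z+3)]
    if len(k): print(z,len(k),k.min(0),k.max(0))
```

```text
[511.3  63.6 152.5]
spindle 35 [516.   67.4] 1.8656874908680363
ring 58 [483.9  34.3 149. ] [534.8  77.7 154. ]
148 12 [484.   35.4 149. ] [524.5  58.8 150.8]
151 46 [483.9  34.3 151.1] [534.8  77.7 154. ]
154 25 [486.1  40.9 154. ] [531.7  80.  156.9]
157 24 [486.6  42.6 157. ] [537.6  80.2 159.8]
160 28 [480.5  43.6 160.1] [539.1  80.4 163. ]
163 14 [480.5  42.8 163. ] [544.8  69.4 165.4]
166 14 [479.2  51.2 166.1] [544.6  69.8 168.8]
169 14 [479.2  52.2 169.3] [544.9  70.3 171.8]<stdin>:4: RuntimeWarning: All-NaN slice encountered
```

{"method": "play_rows", "body": {"targets": [[0.026, 0.002, 0, 0, 0, 0, -0.3], [0.026, 0.002, 0.1, 0, 0, 0, -0.3], [0.026, 0.002, 0.2, 0, 0, 0, -0.3], [0.026, 0.002, 0.3, 0, 0, 0, -0.3], [0.026, 0.002, 0.36, 0, 0, 0, -0.3], [0.026, 0.002, 0.36, 0, 0, 0, -0.3]]}}

```text
time: 7.4
tool_pos: [510.9, 68.2, 97.1]
tool_rot: [-3.139, 0.001, 1.579]
contact_force: [-0.4, -1.2, -0.8]
gripper_width: 0.449
```

Run:
```python
from h import *
p,W=cloud('scene');T,_=cloud('top')
r=lambda a,k:cv2.resize(a,None,fx=k,fy=k,interpolation=cv2.INTER_CUBIC)[:,:,::-1]
cv2.imwrite('pics/g3.png',r(p[175:225,290:355],9))
```

```text
(no output)
```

View pics/g3.png

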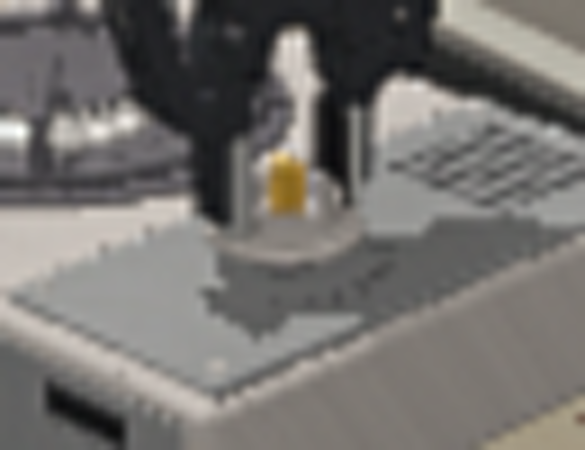

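Spindle (286,185) sits centred in the collar (flange 210–365). I'll lower it to the panel.

{"method": "play_rows", "body": {"targets": [[-0.007, 0, 0.03, 0, 0, 0, -0.3], [-0.007, 0, 0.05, 0, 0, 0, -0.3], [-0.007, 0, 0.065, 0, 0, 0, -0.3], [-0.007, 0, 0.075, 0, 0, 0, -0.3]]}}

```text
time: 7.83
tool_pos: [511.8, 67.4, 87.2]
tool_rot: [3.142, -0.0, 1.579]
contact_force: [-0.4, 0.6, -1.6]
gripper_width: 0.452
```

{"method": "play_rows", "body": {"targets": [[0, 0, 0.01, 0, 0, 0, -0.3], [0, 0, 0.018, 0, 0, 0, -0.3], [0, 0, 0.018, 0, 0, 0, -0.3]]}}

```text
time: 8.08
tool_pos: [511.8, 67.4, 85.0]
tool_rot: [-3.141, -0.001, 1.578]
contact_force: [-4.1, 0.4, 9.3]
gripper_width: 0.45
```

{"method": "play_rows", "body": {"targets": [[0, 0, 0, 0, 0, 0, 0.2], [0, 0, 0, 0, 0, 0, 0.3], [0, 0, 0, 0, 0, 0, 0.3]]}}

```text
time: 8.33
tool_pos: [511.8, 67.3, 84.6]
tool_rot: [3.142, 0.0, 1.579]
contact_force: [-0.0, -0.8, 0.5]
gripper_width: 0.653
```

{"method": "play_rows", "body": {"targets": [[0, 0, -0.1, 0, 0, 0, 0.3], [0, 0, -0.4, 0, 0, 0, 0.3], [0, 0, -1, 0, 0, 0, 0.3], [0, 0, -1, 0, 0, 0, 0.3], [0, 0, -1, 0, 0, 0, 0.3], [0, 0, -1, 0, 0, 0, 0.3]]}}

```text
time: 8.83
tool_pos: [513.4, 67.8, 237.8]
tool_rot: [3.137, -0.003, 1.579]
contact_force: [-0.5, 0.3, -0.4]
gripper_width: 0.653
```

Run:
```python
from h import *
np.set_printoptions(precision=1,suppress=True)
p,W=cloud('scene');T,_=cloud('top')
r=lambda a,k:cv2.resize(a,None,fx=k,fy=k,interpolation=cv2.INTER_CUBIC)[:,:,::-1]
cv2.imwrite('pics/g4.png',r(p[175:225,290:355],9))
A=W.reshape(-1,3)
for a,b in((82.5,84),(84,88),(88,92),(92,95),(95,98),(98,102)):
    q=A[(np.hypot(A[:,0]-511,A[:,1]-66)<40)&(A[:,2]>a)&(A[:,2]<b)];print(a,len(q),q.min(0) if len(q) else '',q.max(0) if len(q) else '',q.mean(0) if len(q) else '')
```

```text
82.5 32 [471.8  29.2  82.5] [548.2 100.3  83.9] [506.8  56.8  83.1]
84 60 [482.6  38.6  84. ] [539.9  97.6  87.8] [507.   59.2  85.8]
88 23 [493.9  45.6  88.3] [530.3  84.1  91.9] [509.3  61.7  90. ]
92 25 [492.7  45.3  92.1] [530.8  84.8  94.9] [509.1  61.4  93.5]
95 18 [493.3  46.9  95. ] [530.6  84.7  97.9] [509.3  65.8  96.2]
98 5 [506.   61.9  98. ] [515.8  64.6 101.4] [512.3  63.   99.8]
```

View pics/g4.png

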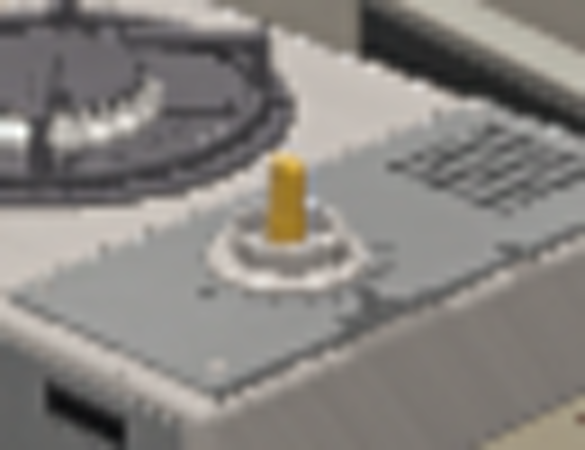

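Ring is flat (collar top ≈96 mm) and centred about the spindle. On to the knob.

{"method": "play_rows", "body": {"targets": [[-1, -0.02, 0, 0, 0, 0, 0.05], [-1, -0.02, 0, 0, 0, 0, 0.05], [-1, -0.02, 0, 0, 0, 0, 0.05], [-1, -0.02, 0, 0, 0, 0, 0.05], [-1, -0.02, 0, 0, 0, 0, 0.05]]}}

```text
time: 9.35
tool_pos: [508.5, -88.3, 233.6]
tool_rot: [-3.14, 0.002, 1.572]
contact_force: [-0.1, -0.4, -0.7]
gripper_width: 0.524
```

{"method": "play_rows", "body": {"targets": [[-1, -0.02, 0, 0, 0, 0, 0.05], [-1, -0.02, 0, 0, 0, 0, 0.05], [-1, -0.02, 0, 0, 0, 0, 0.05], [-1, -0.02, 0, 0, 0, 0, 0.05], [-1, -0.02, 0, 0, 0, 0, 0.05]]}}

```text
time: 9.77
tool_pos: [506.3, -238.1, 233.5]
tool_rot: [-3.139, 0.002, 1.572]
contact_force: [-0.9, -0.1, -0.4]
gripper_width: 0.526
```

{"method": "play_rows", "body": {"targets": [[-1, -0.02, 0.8, 0, 0, 0.054, 0.05], [-1, -0.02, 0.8, 0, 0, 0.054, 0.05], [-1, -0.02, 0.8, 0, 0, 0.054, 0.05], [-1, -0.02, 0.8, 0, 0, 0.054, 0.05], [-1, -0.02, 0.8, 0, 0, 0.054, 0.05], [-1, -0.02, 0.8, 0, 0, 0.054, 0.05], [-1, -0.02, 0.8, 0, 0, 0.054, 0.05]]}}

```text
time: 10.35
tool_pos: [504.5, -383.1, 112.0]
tool_rot: [-3.137, 0.0, 1.237]
contact_force: [-0.4, 1.4, 0.0]
gripper_width: 0.527
```

{"method": "play_rows", "body": {"targets": [[0, 0, 0.2, 0, 0, 0, 0.05], [0, 0, 0.4, 0, 0, 0, 0.05], [0, 0, 0.47, 0, 0, 0, 0.05], [0, 0, 0.47, 0, 0, 0, 0.05]]}}

```text
time: 10.68
tool_pos: [505.5, -380.6, 41.9]
tool_rot: [-3.138, -0.001, 1.241]
contact_force: [-0.9, 0.9, 1.2]
gripper_width: 0.523
```

Run:
```python
from h import *
s=ctrl.sense();print(s['tool_pos'],s['tool_rot'])
p,W=cloud('scene');T,_=cloud('top')
r=lambda a,k:cv2.resize(a,None,fx=k,fy=k,interpolation=cv2.INTER_CUBIC)[:,:,::-1]
out=np.zeros((590,600,3),np.uint8);out[:360,:480]=r(p[265:325,390:470],6);out[362:590,:440]=r(T[180:237,370:480],4)
out=cv2.convertScaleAbs(out,alpha=1.8)
cv2.imwrite('pics/g5.png',out)
```

```text
[ 505.53315531 -380.61305825   41.94419663] [-3.13755613e+00 -1.06865105e-03  1.24051081e+00]
```

View pics/g5.png

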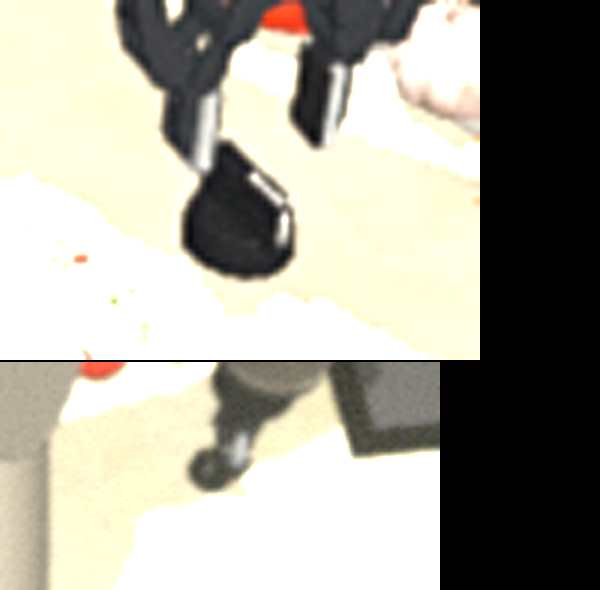

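Jaws straddle the bar with pads parallel to it and the white pointer line visible (275,205). I'll correct about 3 mm, descend and grip.

{"method": "play_rows", "body": {"targets": [[-0.018, -0.011, 0.06, 0, 0, 0, 0.05], [-0.018, -0.011, 0.12, 0, 0, 0, 0.05], [-0.018, -0.011, 0.142, 0, 0, 0, 0.05], [-0.018, -0.011, 0.142, 0, 0, 0, 0.05]]}}

```text
time: 11.12
tool_pos: [503.6, -384.4, 22.2]
tool_rot: [-3.141, -0.0, 1.239]
contact_force: [-0.2, -0.3, -0.8]
gripper_width: 0.521
```

{"method": "play_rows", "body": {"targets": [[0, 0, 0, 0, 0, 0, -0.9], [0, 0, 0, 0, 0, 0, -0.9], [0, 0, 0, 0, 0, 0, -0.9], [0, 0, 0, 0, 0, 0, -0.9], [0, 0, 0, 0, 0, 0, -0.9], [0, 0, 0, 0, 0, 0, -0.9], [0, 0, 0, 0, 0, 0, -0.9]], "force": 50}}

```text
time: 11.7
tool_pos: [504.1, -385.0, 23.3]
tool_rot: [3.141, 0.0, 1.239]
contact_force: [0.5, -0.0, 6.3]
gripper_width: 0.131
```

{"method": "play_rows", "body": {"targets": [[0, 0, -0.1, 0, 0, 0, -0.9], [0, 0, -0.4, 0, 0, 0, -0.9], [0, 0, -1, 0, 0, 0, -0.9], [0, 0, -1, 0, 0, 0, -0.9], [0, 0, -1, 0, 0, 0, -0.9], [0, 0, -1, 0, 0, 0, -0.9]], "force": 70}}

```text
time: 12.2
tool_pos: [505.0, -385.9, 177.4]
tool_rot: [3.136, 0.001, 1.239]
contact_force: [0.6, 0.5, -0.5]
gripper_width: 0.127
```

{"method": "play_rows", "body": {"targets": [[0.945, -0.326, 0, 0, 0, 0.155, -0.9], [0.945, -0.326, 0, 0, 0, 0.155, -0.9], [0.945, -0.326, 0, 0, 0, 0.155, -0.9], [0.945, -0.326, 0, 0, 0, 0.155, -0.9], [0.945, -0.326, 0, 0, 0, 0.155, -0.9], [0.945, -0.326, 0, 0, 0, 0.155, -0.9], [0.945, -0.326, 0, 0, 0, 0.155, -0.9], [0.945, -0.326, 0, 0, 0, 0.155, -0.9]]}}

```text
time: 12.87
tool_pos: [503.5, -234.0, 172.7]
tool_rot: [-3.141, 0.0, 0.26]
contact_force: [0.0, 0.1, -0.6]
gripper_width: 0.125
```

{"method": "play_rows", "body": {"targets": [[0.29, -0.958, 0, 0, 0, 0.0153, -0.9], [0.29, -0.958, 0, 0, 0, 0.0153, -0.9], [0.29, -0.958, 0, 0, 0, 0.0153, -0.9], [0.29, -0.958, 0, 0, 0, 0.0153, -0.9], [0.29, -0.958, 0, 0, 0, 0.0153, -0.9], [0.29, -0.958, 0, 0, 0, 0.0153, -0.9]]}}

```text
time: 13.37
tool_pos: [507.8, -82.7, 172.5]
tool_rot: [-3.141, 0.001, 0.173]
contact_force: [0.6, -0.2, -0.3]
gripper_width: 0.122
```

Run:
```python
from h import *
s=ctrl.sense();print(s['tool_pos'],s['tool_rot'],s['gripper_width'])
```

```text
[507.7932594  -82.73326926 172.47663525] [-3.14110426e+00  1.07321450e-03  1.72770061e-01] 0.12236461911613966
```

Run:
```python
from h import *
np.set_printoptions(precision=1,suppress=True)
t=ctrl.sense()['tool_pos'];c0=t[:2]
for n in('scene','top'):
    C=[cloud(n) for _ in range(3)];W=np.nanmedian([c[1] for c in C],0);A=W.reshape(-1,3)
    for a,b in((144,149),(149,153),(153,157),(157,161),(161,166),(166,172)):
        q=A[(np.hypot(*(A[:,:2]-c0).T)<40)&(A[:,2]>a)&(A[:,2]<b)]
        if len(q)>5:
            f=least_squares(lambda c:np.hypot(*(q[:,:2]-c).T)-22,c0,loss='soft_l1',f_scale=.5).x
            print(n,a,len(q),q.min(0)-t,q.max(0)-t,'fit',f-c0)
p=C[0][0]
s=cams.read_camera('scene')[0]
u,v=np.round(proj('scene',[t-[0,0,15]])[0]).astype(int); u2,v2=np.round(proj('top',[t-[0,0,15]])[0]).astype(int);print(u,v,u2,v2, proj('scene',[t]))
r=lambda a,k:cv2.resize(a,None,fx=k,fy=k,interpolation=cv2.INTER_CUBIC)[:,:,::-1]
out=np.zeros((595,480,3),np.uint8);out[:400,:480]=r(s[v-25:v+25,u-30:u+30],8);out[405:593,:240]=r(p[v2-23:v2+24,u2-30:u2+30],4)
cv2.imwrite('pics/g6.png',cv2.convertScaleAbs(out,alpha=1.8))
```

```text
scene 149 21 [-18.4 -21.8 -23. ] [ 15.5   5.3 -19.5] fit [3.8 0.2]
scene 153 22 [-19.  -23.4 -19.3] [ 15.1   8.3 -15.9] fit [ 4.2 -0.2]
scene 157 21 [-17.3 -23.  -15.3] [ 16.   12.3 -11.6] fit [4.5 0.4]
scene 161 42 [-20.4 -22.7 -11.3] [23.7  7.5 -6.5] fit [3.1 2.3]
scene 166 29 [-20.5 -20.   -6.4] [23.9  8.2 -0.5] fit [1.3 9.7]
top 153 9 [-21.3 -20.  -19.5] [ -2.   17.3 -16.3] fit [ 1.3 -3. ]
top 157 9 [-19.1 -15.5 -15.4] [  6.   17.2 -11.9] fit [ 1.8 -4.7]
top 161 23 [-21.2 -21.  -11.1] [-0.4 14.9 -6.6] fit [ 5.5 -4. ]
top 166 7 [-18.4  -0.5  -6.4] [ 6.5 14.9 -1.6] fit [ 3.2 -8.1]
351 198 348 195 [[351.6 193.3]]<stdin>:5: RuntimeWarning: All-NaN slice encountered
```

View pics/g6.png

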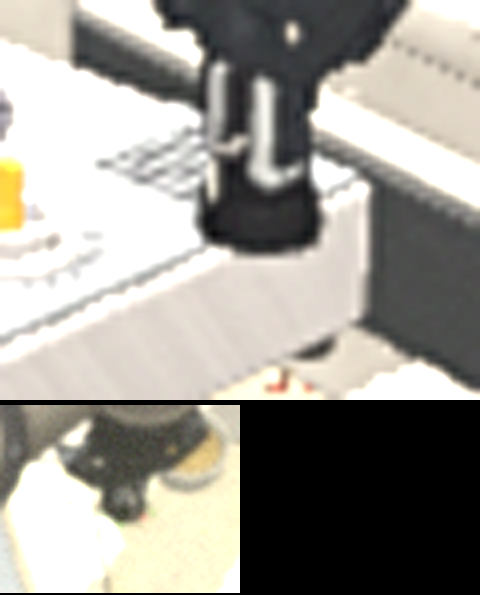

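Knob upright in the jaws, skirt centred at (262,215), pointer to the burner's front (left). The axis sits about 3–5 mm toward +x from the TCP. I'll move over the spindle and compare both in one view.

{"method": "play_rows", "body": {"targets": [[0.173, -0.979, 0, 0, 0, 0, -0.9], [0.173, -0.979, 0, 0, 0, 0, -0.9], [0.173, -0.979, 0, 0, 0, 0, -0.9], [0.173, -0.979, 0, 0, 0, 0, -0.9], [0.173, -0.979, 0, 0, 0, 0, -0.9], [0.173, -0.979, 0, 0, 0, 0, -0.9]]}}

```text
time: 14.22
tool_pos: [508.9, 65.3, 172.7]
tool_rot: [3.141, 0.0, 0.172]
contact_force: [-0.2, -0.9, -1.0]
gripper_width: 0.125
```

{"method": "play_rows", "body": {"targets": [[0, 0, 0.1, 0, 0, 0, -0.9], [0, 0, 0.14, 0, 0, 0, -0.9], [0, 0, 0.14, 0, 0, 0, -0.9]]}}

```text
time: 14.47
tool_pos: [508.2, 63.0, 151.0]
tool_rot: [3.141, 0.002, 0.167]
contact_force: [-0.4, -0.2, -0.2]
gripper_width: 0.121
```

Run:
```python
from h import *
np.set_printoptions(precision=1,suppress=True)
st=ctrl.sense();t=st['tool_pos'];c0=t[:2];print(t,st['tool_rot'])
zb=t[2]-23.3
C=[cloud('scene') for _ in range(3)];W=np.nanmedian([c[1] for c in C],0);A=W.reshape(-1,3)
for a in(0,4,8,12):
    q=A[(np.hypot(*(A[:,:2]-c0).T)<40)&(A[:,2]>zb+a)&(A[:,2]<zb+a+4)]
    f=least_squares(lambda c:np.hypot(*(q[:,:2]-c).T)-22,c0,loss='soft_l1',f_scale=.5).x
    print(a,len(q),q.min(0),q.max(0),'fit',f)
for a in(98,104,110,114):
    q=A[(np.hypot(A[:,0]-511,A[:,1]-66)<15)&(A[:,2]>a)&(A[:,2]<a+6)]
    if len(q)>2: print(a,len(q),q.min(0),q.max(0),least_squares(lambda c:np.hypot(*(q[:,:2]-c).T)-7,[513,68],loss='soft_l1',f_scale=.5).x)
s=C[0][0];u,v=np.round(proj('scene',[[511,66,125]])[0]).astype(int);print(u,v)
cv2.imwrite('pics/g7.png',cv2.convertScaleAbs(cv2.resize(s[v-25:v+25,u-30:u+30],None,fx=10,fy=10,interpolation=cv2.INTER_CUBIC)[:,:,::-1],alpha=1.6))
```

```text
[508.2  63.  151. ] [3.1 0.  0.2]
0 15 [490.   41.7 127.7] [522.1  62.5 131.7] fit [512.4  65. ]
4 16 [489.8  41.4 131.9] [529.2  69.3 135.3] fit [512.1  63.6]
8 19 [490.8  42.7 135.8] [522.   74.5 139.6] fit [512.5  65. ]
12 19 [488.6  42.1 139.7] [525.5  73.8 143.4] fit [512.   65.7]
98 9 [506.6  60.1  98.1] [516.1  72.9 102.3] [516.3  67.4]
104 8 [509.7  59.5 104.3] [514.1  72.1 110. ] [517.4  67.7]
110 6 [511.2  61.9 110.2] [517.   72.2 114.2] [517.7  69. ]
114 6 [509.2  61.2 114.2] [515.2  69.3 118.4] [516.4  68.8]
321 191<stdin>:5: RuntimeWarning: All-NaN slice encountered
```

View pics/g7.png

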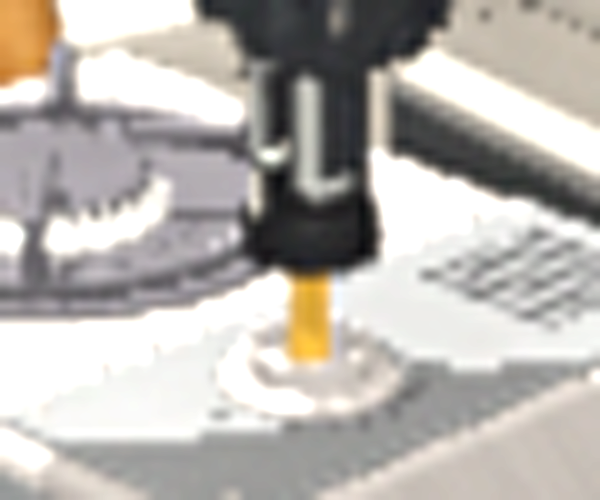

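Knob skirt (244–378), spindle (291–329) and ring (218–404) are laterally aligned around column 311. A small correction remains in the viewing direction, then I descend slowly watching force.

{"method": "play_rows", "body": {"targets": [[0.013, -0.014, 0, 0, 0, 0, -0.9], [0.013, -0.014, 0.03, 0, 0, 0, -0.9], [0.013, -0.014, 0.04, 0, 0, 0, -0.9], [0.013, -0.014, 0.04, 0, 0, 0, -0.9]]}}

```text
time: 14.95
tool_pos: [510.3, 66.9, 145.5]
tool_rot: [3.142, 0.0, 0.169]
contact_force: [-0.4, -0.9, -0.6]
gripper_width: 0.129
```

{"method": "play_rows", "body": {"targets": [[0, 0, 0.01, 0, 0, 0, -0.9], [0, 0, 0.02, 0, 0, 0, -0.9], [0, 0, 0.025, 0, 0, 0, -0.9], [0, 0, 0.025, 0, 0, 0, -0.9]]}}

```text
time: 15.28
tool_pos: [510.3, 66.8, 141.9]
tool_rot: [3.142, 0.0, 0.169]
contact_force: [-1.0, -0.1, -1.0]
gripper_width: 0.123
```

{"method": "play_rows", "body": {"targets": [[0, 0, 0.01, 0, 0, 0, -0.9], [0, 0, 0.02, 0, 0, 0, -0.9], [0, 0, 0.02, 0, 0, 0, -0.9]]}}

```text
time: 15.53
tool_pos: [510.3, 66.8, 138.8]
tool_rot: [3.142, 0.0, 0.169]
contact_force: [0.5, -0.2, -0.7]
gripper_width: 0.122
```

{"method": "play_rows", "body": {"targets": [[0, 0, 0.01, 0, 0, 0, -0.9], [0, 0, 0.02, 0, 0, 0, -0.9], [0, 0, 0.03, 0, 0, 0, -0.9], [0, 0, 0.03, 0, 0, 0, -0.9]]}}

```text
time: 15.87
tool_pos: [510.3, 66.8, 134.3]
tool_rot: [3.142, 0.0, 0.169]
contact_force: [-0.4, -0.4, -0.9]
gripper_width: 0.12
```

{"method": "play_rows", "body": {"targets": [[0, 0, 0.01, 0, 0, 0, -0.9], [0, 0, 0.02, 0, 0, 0, -0.9], [0, 0, 0.03, 0, 0, 0, -0.9], [0, 0, 0.04, 0, 0, 0, -0.9], [0, 0, 0.04, 0, 0, 0, -0.9]]}}

```text
time: 16.28
tool_pos: [510.3, 66.8, 128.3]
tool_rot: [3.142, 0.0, 0.169]
contact_force: [0.3, 0.0, 0.1]
gripper_width: 0.122
```

{"method": "play_rows", "body": {"targets": [[0, 0, 0.008, 0, 0, 0, -0.9], [0, 0, 0.014, 0, 0, 0, -0.9], [0, 0, 0.014, 0, 0, 0, -0.9]]}}

```text
time: 16.53
tool_pos: [510.5, 66.7, 126.4]
tool_rot: [3.142, 0.0, 0.169]
contact_force: [-0.5, 0.3, 2.3]
gripper_width: 0.126
```

{"method": "play_rows", "body": {"targets": [[0, 0, 0.01, 0, 0, 0, -0.9], [0, 0, 0.02, 0, 0, 0, -0.9], [0, 0, 0.027, 0, 0, 0, -0.9], [0, 0, 0.027, 0, 0, 0, -0.9]]}}

```text
time: 16.87
tool_pos: [510.5, 66.8, 122.3]
tool_rot: [3.141, -0.0, 0.169]
contact_force: [0.2, -0.0, 4.6]
gripper_width: 0.125
```

{"method": "play_rows", "body": {"targets": [[0, 0, 0.006, 0, 0, 0, -0.9], [0, 0, 0.012, 0, 0, 0, -0.9], [0, 0, 0.012, 0, 0, 0, -0.9]]}}

```text
time: 17.12
tool_pos: [510.7, 66.7, 121.0]
tool_rot: [-3.141, -0.0, 0.169]
contact_force: [-3.8, 0.7, 17.3]
gripper_width: 0.122
```

The force followed the spring and then jumped to 17 N at z≈121, which is the stop. Checking the final state.

{"method": "play_rows", "body": {"targets": [[0, 0, 0, 0, 0, 0, -0.9], [0, 0, 0, 0, 0, 0, -0.9], [0, 0, 0, 0, 0, 0, -0.9], [0, 0, 0, 0, 0, 0, -0.9], [0, 0, 0, 0, 0, 0, -0.9], [0, 0, 0, 0, 0, 0, -0.9]]}}

```text
time: 17.62
tool_pos: [510.7, 66.7, 121.0]
tool_rot: [-3.141, -0.0, 0.169]
contact_force: [-4.3, -0.2, 15.4]
gripper_width: 0.122
```

Run:
```python
from h import *
np.set_printoptions(precision=1,suppress=True)
W=cloud('scene');p,W=W;A=W.reshape(-1,3)
for a,b in((84,88),(88,92),(92,96.5),(98,103),(103,110),(110,115),(115,118)):
    q=A[(np.hypot(A[:,0]-511,A[:,1]-66)<32)&(A[:,2]>a)&(A[:,2]<b)]
    if len(q): print(a,len(q),q.min(0),q.max(0))
u,v=321,195
cv2.imwrite('pics/g8.png',cv2.convertScaleAbs(cv2.resize(p[v-25:v+25,u-30:u+30],None,fx=10,fy=10,interpolation=cv2.INTER_CUBIC)[:,:,::-1],alpha=1.6))
```

```text
84 53 [484.8  37.8  84. ] [537.4  90.2  87.8]
88 14 [493.8  46.7  88.1] [520.8  77.9  91.6]
92 13 [492.2  47.8  92.4] [521.5  66.   96. ]
98 19 [491.1  46.2  98.4] [522.9  74.2 102.6]
103 31 [489.8  44.4 103. ] [524.7  78.6 109.8]
110 32 [493.   45.1 110. ] [528.4  78.6 114.9]
115 17 [489.3  48.  115. ] [531.2  63.5 118. ]
```

View pics/g8.png

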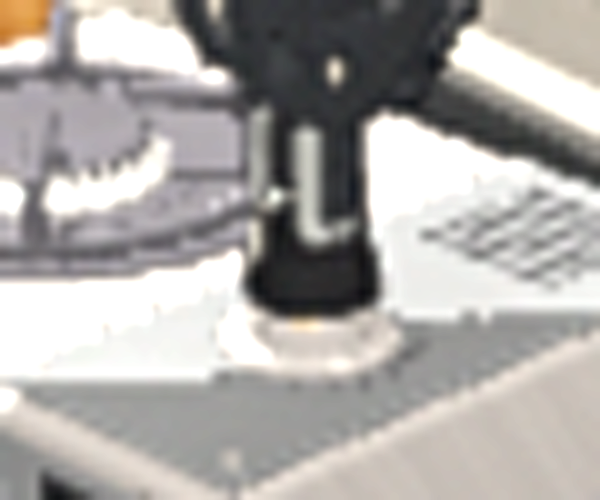

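The knob (245–380) sits upright just above the flat bezel, with its underside at about 98 mm. That matches the spindle pressed to its stop. Handing in.

```bash
python3 -c "
from plant import ctrl
print(ctrl.job_done()); s=ctrl.sense(); print(s['time'],s['tool_pos'],s['contact_force'],s['gripper_width'])"
```

```text
the job is handed in; nothing more can be done
None
the job is handed in; nothing more can be done
```

I put the bare steel bezel over the spindle, gripped the knob by its bar and turned it to the spindle's flat. I then pushed it home and pressed it to the valve stop. The job was handed in at about 17.7 s with the gripper still holding and pressing; it reported no verdict.

**Bezel:** before the knob went on, the depth readings put the flange top at about 86 mm and the collar top at about 96 mm. It was centred within about 1–2 mm of the spindle. A last reading with the knob on gave much the same.

**Knob:** the force rose from about 2 to 5 N with the spring, then jumped to 15–17 N at the stop. The TCP had come down about 6 mm from where the spindle should first meet the bore. The knob's underside reads about 98 mm, as expected for a fully pressed spindle, and its pointer faces the burner's front.

**Disagreements:** single-camera estimates of the spindle axis differed by up to about 5 mm. I settled it by comparing ring, knob and spindle in the same picture and by feeling for contact. A side force of about 4 N along −x remained at the end.

I did not measure the ramekins and tomato again; the arm stayed clear of them.

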